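# Unload the cam-lock tapping fixture and sort the housings

## Robot

A 6-joint arm with a two-finger parallel gripper is mounted at the origin on the work surface. World frame = base frame: x ahead of the robot, y to its left, z up, the work surface at z = 0. Lengths are in m, angles in degrees, forces in N, time in s.
With the tool pointing down it reaches from about 0.25 to 0.725 m from the base axis. Payload 9.7 kg.
Tool frame: the origin (TCP) lies at the very end of the fingers, on their centre line; the grasp point (between the pads) lies 19 mm behind it; z points along the fingers, y is the direction in which the jaws open and shut (so a half turn about z gives the same grasp; the last joint's range is limited). The gripper opens to 85 mm and grips with 20 to 120 N. Pads are 22 mm wide; open, the fingers measure 114 mm over their backs; the gripper's body (76 mm by 85 mm) begins 54 mm behind the grasp point. The pads swing forward as they close: fully open they stand 13 mm farther back than shut.
Start: joints at [76.375, 4.979, 10.078, 95.1, 0, 90], TCP at [0.13, 0.535, 0.231] pointing down, gripper open.
Joint ranges: [-179.16, 179.16], [-48.56, 103.87], [-65.8, 70.77], [-126.05, 130.52], [-82.76, 87.17], [-180, 180]. Speed limits (degrees/s): [127.2, 127.2, 147.25, 180, 180, 180].

## Interface

Orientations are given as [roll, pitch, yaw] about the fixed x, y, z axes, in that order (R = Rz(yaw) Ry(pitch) Rx(roll)).
In Python, from workcell import bot gives the robot as it stands.
- The arm moves only by the shell command python3 -m pendant 'ROWS' [FORCE]. ROWS is JSON, a list that holds one entry, the list of rows, each a list of 7 numbers: the shift along the tool's x, y, z in cm, then the turn, a rotation vector about the tool's x, y, z in rad, then the opening in per cent of the stroke, from 0 (shut) to 100 (fully open). In form: [[[dx, dy, dz, ax, ay, az, gripper], ...]]. A call has 1 to 5 rows; each row shifts and turns the pose as measured when the row begins, along the tool's axes as they then stand; what a row does not reach is not made up. A row lasts 1/12 s, in which the tool goes at most 41.7 mm and 7.16 degrees, less where a joint would pass 70% of its speed; a pose out of reach is approached as far as the arm can. A call with a gripper value outside its range is refused whole. The fingers move at their own pace and stop on an object; FORCE is the grip in N (left out, the last holds). Time passes only in rows, so rows that do not move let the fingers close. It gives the time, the measured TCP pose, the force and the opening at its end, in the units of the state.
- bot.get_obs(): the state, without advancing time (a new reading comes with each control period).
- bot.camera(name): name is "side" or "top"; returns the picture (400x640x3 uint8, red, green, blue); there is no depth.
- bot.get_calibration(name): a dict with "intrinsics" (3x3 intrinsics, pixels), "pose" (4x4, takes a point from camera to world coordinates). Camera axes: x right, y down, z forward; pixel columns grow to the right and rows downward; lengths in m; the calibration is good to about 2 mm. A picture is of the moment at which its call begins. get_calibration takes no time and is no camera call.
- bot.job_done(): hands the job in, once; it reports no verdict.
Trained networks look in the newest picture that a camera, given by its name, has taken for a name from the list of things; names that differ only in an ending like _2 or _b are one class to them, and where a whole thing is asked for, a point or a joint stands for the part that bears it (a point fixed in the world has none). Each returns a list of dicts, best first, with "confidence" (0 to 1); they miss things now and then, are a little off and sometimes report something else, mostly with a low value. They report only what shows in the picture. A call takes as long as a camera call. They do not tell look-alikes from the thing itself.
- bot.masks_of(camera, thing): "pixels" (400x640 bool, what is visible of it) and "extent" ([left, top, right, bottom] in pixels, round what is visible of it).
- bot.mark_of(camera, thing): "uv" ([column, row] in pixels: a listed point, or the origin of a listed thing).
The state is a dict: "time": time; "q": joint angles; "qd": joint speeds; "joint_efforts": joint torques, N m; "ee_pos": TCP position; "tcp_rot": TCP orientation; "wrist_force": force on the tool from outside, world axes, zero at the start; "torque": the same for the moment, N m; "opening": finger opening in m.
Only numpy, scipy, OpenCV 4.12 (cv2) and the standard library are available. Lean on these libraries where they do the work, as an engineer would, in place of code of your own. Each camera call takes 0.05 s, during which the arm holds its last target. There are 200 camera calls.

## Task

Unload the tapping fixture: flip its black cam lever up to free the sliding jaw, pull the jaw fully back to its stop, and flip the lever right down again so that the jaw is locked open. Put the housing with the green cap into the empty nest of the green pass tray and the one with the red cap into the empty nest of the red reject tray, each set down gently, upright and flat on the nest's floor. Leave the housings sorted earlier, the oil bottle and the tap wrench where they are.

Things in the scene. Friction and masses are not known exactly. Their poses are not given: they have to be found in the camera images.
- fixture: Tapping fixture for two housings, fixed to the bench: aluminium plate 240 (x) x 230 (y) x 16 mm. Origin: centre of its underside; x (roughly away from the robot) is the line of the jaw's travel, z up. Far side: dark steel fence; near side: dark steel jaw, 136 mm long (y), closed at start. Both are 40 mm high and overhang the housings' flanges with lips whose undersides are 27.5 mm above the bench.
- station_left (a point): Centre of the left (+y) station's floor, on top of the plate (fixture x = +50, y = +42 mm, 16 mm above the bench); axes as the fixture's. The fence's lip overhangs the flange by 5 mm (to fixture x = +75 mm): with the jaw back, first slide the housing about 9 mm in -x, then lift it. Low ribs (5 mm) run 1 mm clear of the flange's y sides.
- station_right (a point): The same for the right (-y) station (fixture x = +50, y = -42 mm). Between the two housings' 36 mm bodies is a gap of 48 mm (40 mm between flanges); beyond each, on the outer side, the fixture is free.
- jaw (a joint): Position of the sliding jaw in m: 0 closed, with its lip 4.5 mm over the flanges; 0.04 fully back on its stop (it moves in the fixture's -x, towards the robot). Free, it slides with 2 N; with the lever down it is locked by friction (holds over 50 N). It carries the cam lever and can be pulled by the upright lever.
- cam_lever (a joint): Angle of the cam lever in rad: 0 fully down (jaw locked), 1.55 fully up (its stop). It turns with 1 to 3 N at the grip, stiffest over the lowest 0.6 rad where the cam bites; above that the jaw is free. It stays where it is left. Starts between 0 and 0.12.
- lever_pivot (a point): Centre of the cam's pin, on the jaw: fixture x = -34 mm (jaw closed), y = 0, 40 mm above the bench; axes as the fixture's. The lever turns about fixture x: at 0 it points to fixture -y, rising at 15 degrees; it swings up through vertical (at 1.31 rad) to lean 14 degrees to +y at 1.55.
- lever_grip (a point): Point to take the lever: 82 mm from the pin, mid-line of its black flat-sided handle, 14 mm wide (fixture x), 18 mm deep, from 40 to 102 mm from the pin. At 0 it is 62 mm above the bench, 46 mm above the plate. Pinch it with a finger on each fixture-x side (the jaw is 24 mm away on the +x side); held lightly (about 25 N) it turns between the fingers as it swings.
- housing_green: Tapped cast-aluminium valve housing, about 0.28 kg: flange 60 (x) x 44 (y) x 10 mm high, on it a flat-sided body 40 (x) x 36 (y) mm up to 52 mm, then a boss and a green cap, 25 mm in diameter, from 58 to 67 mm up; green stickers on the body's y sides. Origin: centre of the underside, z up. Grip it across its 36 mm, 35 to 45 mm up. Starts clamped in either station, axes as the fixture's.
- housing_red: Tapped cast-aluminium valve housing, about 0.28 kg: flange 60 (x) x 44 (y) x 10 mm high, on it a flat-sided body 40 (x) x 36 (y) mm up to 52 mm, then a boss and a red cap, 25 mm in diameter, from 58 to 67 mm up; red stickers on the body's y sides. Origin: centre of the underside, z up. Grip it across its 36 mm, 35 to 45 mm up. Starts clamped in either station, axes as the fixture's.
- tray_pass: Green pass tray, fixed, 164 (x) x 66 (y) mm, walls 18 mm high and 4 mm thick: two nests in a row along x, each 76 (x) x 58 (y) mm inside, floor 4 mm above the bench. Origin: centre of the underside, z up. The nest at the +x end is empty, the other holds a housing sorted earlier. Housings lie with their 60 mm along the tray's x, either way round.
- tray_reject: Red reject tray, fixed, 164 (x) x 66 (y) mm, walls 18 mm high and 4 mm thick: two nests in a row along x, each 76 (x) x 58 (y) mm inside, floor 4 mm above the bench. Origin: centre of the underside, z up. The nest at the -x end is empty, the other holds a housing sorted earlier. Housings lie with their 60 mm along the tray's x, either way round.
- nest_pass (a point): Centre of the floor of the empty nest in the green tray (tray x = +40 mm, 4 mm above the bench). Axes as the tray's.
- nest_reject (a point): Centre of the floor of the empty nest in the red tray (tray x = -40 mm, 4 mm above the bench). Axes as the tray's.
- sorted_pass: Bystander: a like housing with a green cap, loose in the other nest of the green tray, sorted earlier. Origin: centre of its underside.
- sorted_reject: Bystander: a like housing with a red cap, loose in the other nest of the red tray, sorted earlier. Origin: centre of its underside.
- oil_bottle: Bystander: white bottle of tapping oil with a blue label and red cap, standing, 50 mm in diameter, 150 mm high. Origin: centre of its underside.
- tap_wrench: Bystander: steel tap wrench lying on the bench, 134 mm long along its x, 22 mm wide and high at the middle. Origin: centre, at bench height.
Not all that is in view belongs to the job. Leave any purple or yellow look-alike of the housing_red alone.

How it is judged (in metres and radians):
On the way, in this order (a step that is already met when the one before it is completed fails the run):
1. the cam lever is flipped up, freeing the jaw (value of joint cam_lever above 0.9 rad), for 0.1 s.
2. the jaw is pulled back to its stop (value of joint jaw above 0.034 m), for 0.1 s.
3. the cam lever is flipped down, locking the jaw open (value of joint cam_lever below 0.2 rad and value of joint jaw above 0.034 m), for 0.2 s.
At the end, for the whole second after the job is handed in: Jaw within 6 mm of its back stop, cam lever within 0.2 rad of fully down; green-capped housing in the empty nest of the green tray, red-capped in that of the red tray, each within 13 mm of the nest's centre, flat on its floor (4 mm), upright (0.08 rad), at rest (all of step 3 and horizontal distance between housing_green and nest_pass below 0.013 m and z of housing_green in the frame of nest_pass below 0.004 m and angle between each of housing_green, housing_red's own z axis and vertical below 0.08 rad and linear speed of each of housing_green, housing_red below 0.02 m/s and horizontal distance between housing_red and nest_reject below 0.013 m and z of housing_red in the frame of nest_reject below 0.004 m); the robot touches nothing.
It fails at once if the housing sorted earlier (sorted_pass) is shifted by more than 20 mm or tipped (distance of sorted_pass from where it was at the start of the episode above 0.02 m or angle between sorted_pass's own z axis and vertical above 0.3 rad).
It fails at once if the housing sorted earlier (sorted_reject) is shifted by more than 20 mm or tipped (distance of sorted_reject from where it was at the start of the episode above 0.02 m or angle between sorted_reject's own z axis and vertical above 0.3 rad).
It fails at once if the oil bottle is shifted by more than 25 mm or tipped (distance of oil_bottle from where it was at the start of the episode above 0.025 m or angle between oil_bottle's own z axis and vertical above 0.3 rad).
It fails at once if the tap wrench is shifted by more than 25 mm (distance of tap_wrench from where it was at the start of the episode above 0.025 m).
It fails at once if a housing is slammed or dropped into a tray (over 150 N) (contact force between any of housing_green, housing_red and tray_pass above 150 N or contact force between any of housing_green, housing_red and tray_reject above 150 N).
It also fails if it takes over 67 s, if anything falls off the work surface, if the arm or the gripper's body presses on something with over 40 N, if the wrist force passes 120 N, or if a joint passes its speed limit or range.

## Working session

There is one attempt and no reset: what is moved stays moved. The work goes in short steps, Python scripts to look and compute and a shell command to move; the robot and the scene stay as the last step left them, time stands still between calls to the robot, and variables do not carry over. Pictures are saved under pics/ and viewed, about 8 in all and at most 12, crops included, and the job is handed in when it is done.

```bash
mkdir -p pics; ls; python3 - <<'E'
from workcell import bot
import cv2, numpy as np
print(bot.get_obs())
ims=[]
for c in ("side","top"):
    im=bot.camera(c); cv2.imwrite(f"pics/{c}0.png",im[:,:,::-1])
    ims.append(im)
    k=bot.get_calibration(c); print(c,k["intrinsics"].tolist(),np.round(k["pose"],4).tolist())
    for t in ["fixture","station_left","station_right","lever_pivot","lever_grip","housing_green","housing_red","tray_pass","tray_reject","nest_pass","nest_reject","sorted_pass","oil_bottle","tap_wrench"]:
        print(c,t,[(np.round(m["uv"]).tolist(),round(m["confidence"],2)) for m in bot.mark_of(c,t)][:5])
E
```

```text
pics
{'time': 0.0, 'q': array([ 7.63747370e+01,  5.00994175e+00,  1.00327338e+01,  9.50998525e+01,
       -3.17272760e-04,  9.00006620e+01]), 'qd': array([ 0.06098217,  0.02208577,  0.01974274, -0.06660838,  0.03193619,
       -0.03308846]), 'joint_efforts': array([-3.61797374e-04, -5.20394039e+01,  4.64797640e+01,  1.65970920e-02,
        1.09491673e-04,  7.88796910e-06]), 'ee_pos': array([0.12950803, 0.53428446, 0.23057878]), 'tcp_rot': array([-1.79922940e+02,  3.18162835e-04,  1.66374075e+02]), 'wrist_force': array([-0.57216321,  0.66062881, -0.31962253]), 'torque': array([ 0.03873438, -0.04344369, -0.04278029]), 'opening': 0.08553710959949391}
side [[393.2656845766102, 0.0, 325.49518133839564], [0.0, 393.2656845766102, 193.09521606965583], [0.0, 0.0, 1.0]] [[0.8009, -0.436, 0.4105, 0.1946], [-0.5987, -0.5978, 0.5331, -0.5369], [0.0129, -0.6727, -0.7398, 0.7876], [0.0, 0.0, 0.0, 1.0]]
side fixture [([312.0, 202.0], 0.87), ([296.0, 138.0], 0.37), ([360.0, 330.0], 0.26)]
side station_left [([310.0, 181.0], 0.6)]
side station_right [([332.0, 193.0], 0.78), ([344.0, 342.0], 0.2)]
side
[... 920 characters left out ...]
79.0], 0.59)]
top lever_pivot [([325.0, 221.0], 0.93), ([456.0, 160.0], 0.67), ([207.0, 278.0], 0.63), ([295.0, 192.0], 0.54)]
top lever_grip [([364.0, 207.0], 0.72)]
top housing_green [([222.0, 154.0], 0.44)]
top housing_red [([349.0, 113.0], 0.74), ([297.0, 191.0], 0.61), ([284.0, 110.0], 0.58), ([333.0, 177.0], 0.43)]
top tray_pass [([470.0, 283.0], 0.86), ([323.0, 221.0], 0.61)]
top tray_reject []
top nest_pass [([475.0, 261.0], 0.89), ([295.0, 190.0], 0.73), ([206.0, 280.0], 0.68), ([218.0, 152.0], 0.38)]
top nest_reject [([205.0, 280.0], 0.6)]
top sorted_pass [([470.0, 296.0], 0.75)]
top oil_bottle [([456.0, 163.0], 0.72), ([475.0, 263.0], 0.36)]
top tap_wrench [([220.0, 154.0], 0.84)]
```

```bash
python3 - <<'E'
import cv2
for c in("side","top"):
    cv2.imwrite(f"pics/{c}0b.png",cv2.resize(cv2.imread(f"pics/{c}0.png"),(800,500),interpolation=cv2.INTER_CUBIC))
E
```

```text
(no output)
```

View pics/side0b.png

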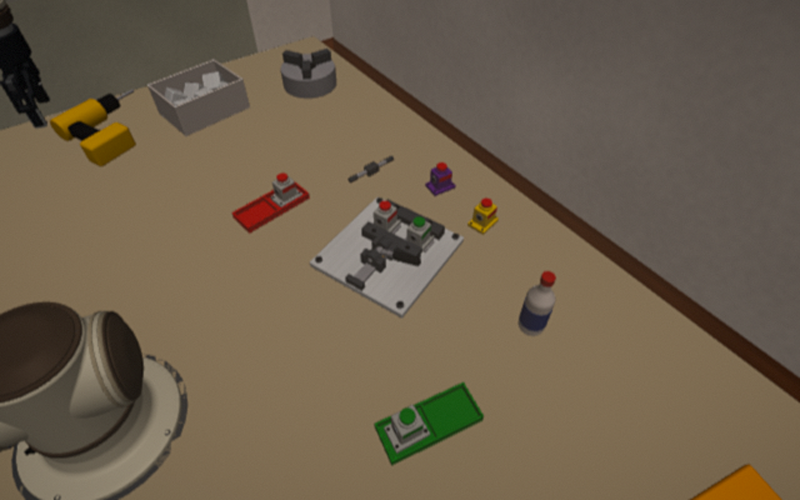

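View pics/top0b.png

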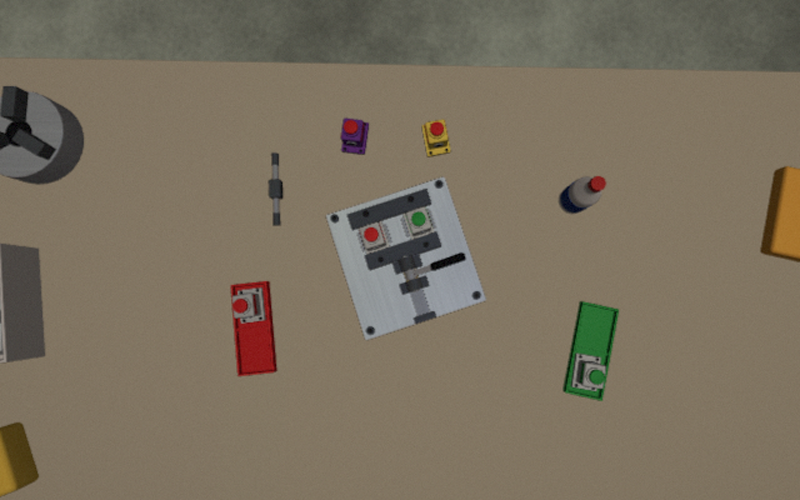

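Top view: red-capped housing at the left station (372,235 in the 800px view), green-capped at the right (419,219). Purple (352,130) and yellow (436,130) stand loose off the fixture, so they are look-alikes. The empty nests are the near end of the red tray (256,350) and the far end of the green tray (597,325).

```bash
cat > h.py <<'E'
import numpy as np, cv2
from scipy.optimize import least_squares
from workcell import bot
CAL={c:bot.get_calibration(c) for c in("side","top")}
def proj(c,P):
    K,T=CAL[c]["intrinsics"],CAL[c]["pose"]; P=np.atleast_2d(P)
    p=(P-T[:3,3])@T[:3,:3]; p=p@K.T; return p[:,:2]/p[:,2:]
def ray(c,uv,z):
    K,T=CAL[c]["intrinsics"],CAL[c]["pose"]
    d=T[:3,:3]@np.linalg.solve(K,[*uv,1]); o=T[:3,3]; return o+d*(z-o[2])/d[2]
def tri(a,b):
    f=lambda P:np.r_[proj("side",P)[0]-a,proj("top",P)[0]-b]
    r=least_squares(f,[.5,0,.05]); return r.x,np.abs(r.fun).max()
def quad(m):
    cs,_=cv2.findContours(m.astype(np.uint8),cv2.RETR_EXTERNAL,cv2.CHAIN_APPROX_NONE)
    h=cv2.convexHull(max(cs,key=cv2.contourArea))
    for e in np.linspace(.005,.15,100):
        a=cv2.approxPolyDP(h,e*cv2.arcLength(h,True),True)
        if len(a)<=4: return a[:,0].astype(float)
E
python3 - <<'E'
from h import *
for t,L,W,H in(("fixture",.24,.23,.016),("tray_pass",.164,.066,.018),("tray_reject",.164,.066,.018)):
    for c in("side","top"):
        im=bot.camera(c); hsv=cv2.cvtColor(im,cv2.COLOR_RGB2HSV)
        ms=bot.masks_of(c,t)
        for m in ms[:2]:
            q=quad(m["pixels"]); P=np.array([ray(c,u,H) for u in q])
            print(t,c,round(m["confidence"],2),m["pixels"].sum(),q.tolist())
            print("  ctr",P.mean(0).round(4)[:2],"sides",np.linalg.norm(P-np.roll(P,-1,0),axis=1).round(3),"ang",[round(np.degrees(np.arctan2(*(np.roll(P,-1,0)-P)[i][1::-1])),1) for i in range(len(P))])
for t in("lever_pivot","lever_grip","station_left","station_right","housing_red","housing_green","sorted_pass","sorted_reject"):
    print(t,*[[(np.round(m["uv"],1).tolist(),round(m["confidence"],2)) for m in bot.mark_of(c,t)][:3] for c in("side","top")])
E
```

```text
fixture side 0.59 5812 [[302.0, 157.0], [370.0, 191.0], [322.0, 253.0], [248.0, 211.0]]
  ctr [0.5765 0.0215] sides [0.228 0.235 0.226 0.241] ang [np.float64(-71.9), np.float64(-159.5), np.float64(109.7), np.float64(20.9)]
fixture top 0.93 9695 [[354.0, 142.0], [387.0, 240.0], [292.0, 271.0], [261.0, 172.0]]
  ctr [0.5786 0.029 ] sides [0.235 0.224 0.235 0.223] ang [np.float64(-160.5), np.float64(109.5), np.float64(19.5), np.float64(-70.6)]
tray_pass side 0.91 2110 [[370.0, 307.0], [386.0, 335.0], [313.0, 371.0], [300.0, 339.0]]
  ctr [ 0.4186 -0.3125] sides [0.066 0.16  0.066 0.159] ang [np.float64(-102.1), np.float64(168.9), np.float64(77.3), np.float64(-11.3)]
tray_pass top 0.76 1663 [[464.0, 241.0], [494.0, 248.0], [480.0, 320.0], [451.0, 312.0]]
  ctr [ 0.422  -0.3046] sides [0.068 0.161 0.065 0.159] ang [np.float64(-101.7), np.float64(168.7), np.float64(76.3), np.float64(-10.4)]
tray_reject side 0.66 851 [[245.0, 155.0], [201.0, 185.0], [187.0, 175.0], [215.0, 153.0]]
  ctr [0.426  0.2849] sides [0.157 0.059 0.109 0.088] ang [np.float64(-166.8), np.float64(104.4), np.float64(20
[... 743 characters left out ...]
([325.2, 220.8], 0.73)]
lever_grip [([328.5, 207.3], 0.72), ([332.1, 189.4], 0.39), ([217.6, 162.6], 0.2)] [([361.8, 204.4], 0.73)]
station_left [([308.6, 184.1], 0.96), ([422.8, 263.3], 0.53)] [([296.9, 192.3], 0.72)]
station_right [([331.2, 194.2], 0.91)] [([335.0, 178.9], 0.72)]
housing_red [([305.9, 179.9], 0.69), ([351.4, 148.7], 0.67), ([386.9, 178.9], 0.6)] [([350.1, 113.1], 0.94), ([298.9, 191.4], 0.88), ([285.3, 109.0], 0.58)]
housing_green [([333.0, 190.4], 0.64), ([204.5, 173.2], 0.25)] [([336.5, 177.5], 0.92), ([220.3, 156.9], 0.29)]
sorted_pass [([324.6, 344.1], 0.64), ([309.3, 203.0], 0.5)] [([465.7, 297.5], 0.96)]
sorted_reject [([226.8, 158.1], 0.85)] [([202.0, 247.0], 0.57)]
```

```bash
cat > fit.py <<'E'
from h import *
def fit(ms,L,W,H,x0,views=("side","top"),zfree=False):
    cont={}
    for c in views:
        cs,_=cv2.findContours(ms[c].astype(np.uint8),cv2.RETR_EXTERNAL,cv2.CHAIN_APPROX_NONE)
        k=cv2.convexHull(max(cs,key=cv2.contourArea))[:,0].astype(float)
        # densify hull
        k=np.vstack([np.linspace(a,b,max(2,int(np.hypot(*(b-a)))),endpoint=False) for a,b in zip(k,np.roll(k,-1,0))]); cont[c]=k
    def res(p):
        x,y,a=p[:3]; z=p[3] if zfree else 0
        R=np.array([[np.cos(a),-np.sin(a)],[np.sin(a),np.cos(a)]]); r=[]
        B=[[*(R@[i*L/2,j*W/2]+[x,y]),z+k] for i in(-1,1) for j in(-1,1) for k in(0,H)]
        for c in views:
            h=cv2.convexHull(proj(c,B).astype(np.float32))
            r+=[cv2.pointPolygonTest(h,tuple(map(float,u)),True)-.5 for u in cont[c]]
        return np.array(r)
    s=least_squares(res,list(x0)+([0] if zfree else []),loss="soft_l1",f_scale=.7,x_scale=[.01,.01,.05]+([.01] if zfree else []),diff_step=1e-3)
    return s.x,np.median(np.abs(s.fun))
E
python3 - <<'E'
from fit import *
im={c:bot.camera(c) for c in("side","top")}
def colour(c,g,uv):
    h=cv2.cvtColor(im[c],cv2.COLOR_RGB2HSV); m=(h[...,1]>140)&(h[...,2]>40)
    m&=((h[...,0]>45)&(h[...,0]<80)) if g else ((h[...,0]<6)|(h[...,0]>174))
    m=cv2.morphologyEx(m.astype(np.uint8),cv2.MORPH_OPEN,np.ones((3,3)))
    n,l,st,_=cv2.connectedComponentsWithStats(m)
    return l==1+np.argmax(st[1:,4])
d=np.radians
J={"fixture":(None,.24,.23,.016,(.578,.026,d(20)))}
J["pass"]=(True,.164,.066,.018,(.42,-.307,d(-11))); J["reject"]=(False,.164,.066,.018,(.444,.296,d(8)))
for n,(g,L,W,H,x0) in J.items():
    ms={c:(bot.masks_of(c,"fixture")[0]["pixels"] if g is None else colour(c,g,0)) for c in im}
    for v in(("side","top"),("side",),("top",)):
        x,e=fit(ms,L,W,H,x0,v); print(n,v,x[:2].round(4),np.degrees(x[2]).round(2),round(e,2),[int(ms[c].sum()) for c in v])
    x,e=fit(ms,L,W,H,x0,zfree=True); print(n,"z free",x.round(4),round(e,2))
print("piv",tri([302.3,200.2],[325.2,220.8]),"grip",tri([328.5,207.6],[362.5,205]))
print("stR",tri([331.5,193.7],[334,179]),"stL",tri([309,183],[296,191.5]))
E
```

```text
fixture ('side', 'top') [0.5786 0.0279] 19.76 0.35 [5738, 9731]
fixture ('side',) [0.5786 0.0265] 19.89 0.34 [5738]
fixture ('top',) [0.5785 0.0284] 19.75 0.28 [9731]
fixture z free [5.786e-01 2.780e-02 3.452e-01 1.000e-04] 0.36
pass ('side', 'top') [ 0.4214 -0.3087] -10.74 0.46 [1917, 1128]
pass ('side',) [ 0.4216 -0.3088] -10.74 0.4 [1917]
pass ('top',) [ 0.4211 -0.307 ] -12.0 1.51 [1128]
pass z free [ 0.4224 -0.3076 -0.1881 -0.0044] 0.36
reject ('side', 'top') [0.4447 0.2991] 7.58 0.21 [826, 1620]
reject ('side',) [0.4451 0.2977] 6.91 0.24 [826]
reject ('top',) [0.4446 0.2994] 7.57 0.11 [1620]
reject z free [ 0.4447  0.3     0.1314 -0.0019] 0.15
piv (array([0.54622054, 0.02177424, 0.03604642]), np.float64(1.4709918601550385)) grip (array([ 0.5774119 , -0.05606957,  0.06044452]), np.float64(0.8387720790086632))
stR (array([0.63825862, 0.00779403, 0.01427304]), np.float64(1.2217541926875128)) stL (array([ 0.61441576,  0.09230518, -0.00255905]), np.float64(1.764740717336565))
```

```bash
cat > go.py <<'E'
import sys
from h import *
from scipy.spatial.transform import Rotation as R
FX,FY,FA=.5786,.0279,np.radians(19.75)
def fix(x,y,z): return np.array([FX+x*np.cos(FA)-y*np.sin(FA),FY+x*np.sin(FA)+y*np.cos(FA),z])
def lev(phi,jaw=0,off=0): # TCP for lever angle phi (deg from horizontal); grasp 19mm behind tip
    p=np.radians(phi); return fix(-.034-jaw,-.082*np.cos(p),.040+.082*np.sin(p)-.019+off)
def need(P,yaw):
    o=bot.get_obs(); T=R.from_euler("xyz",o["tcp_rot"],degrees=True)
    d=T.inv().apply(np.asarray(P)-o["ee_pos"])*100
    r=(T.inv()*R.from_euler("xyz",[180,0,yaw],degrees=True)).as_rotvec()
    print("t",round(o["time"],2),"pos",o["ee_pos"].round(4),"rot",o["tcp_rot"].round(1),"F",o["wrist_force"].round(1),"open",round(o["opening"]*1e3,1),"q",o["q"].round(0))
    print("need cm",d.round(2),"rot",r.round(3))
E
for i in 1 2; do :; done
python3 -m pendant '[[[-3.17,-2.62,0,0,0,0,100],[-3.17,-2.62,0,0,0,0,100],[-3.17,-2.62,0,0,0,0,35],[-3.17,-2.62,0,0,0,0,35],[-3.17,-2.62,0,0,0,0,35]]]' 25
python3 -m pendant '[[[-3.17,-2.62,0,0,0,0,35],[-3.17,-2.62,0,0,0,0,35],[-3.17,-2.62,0,0,0,0,35],[-3.17,-2.62,0,0,0,0,35],[-3.17,-2.62,0,0,0,0,35]]]'
python3 -m pendant '[[[-3.17,-2.62,0,0,0,0,35],[-3.17,-2.62,0,0,0,0,35],[-3.17,-2.62,0,0,0,0,35],[-3.17,-2.62,0,0,0,0,35]]]'
python3 -m pendant '[[[0,0,0,0,0,0.123,35],[0,0,0,0,0,0.123,35],[0,0,0,0,0,0.123,35],[0,0,0,0,0,0.123,35],[0,0,0,0,0,0.123,35]]]'
python3 -c "
from go import *
need(lev(15)+[0,0,.06],109.75)"
```

```text
time: 3.52
ee_pos: [0.2519, 0.3701, 0.2281]
tcp_rot: [-179.9, -0.1, 167.0]
wrist_force: [1.7, 0.2, 0.2]
opening: 0.0516
time: 3.93
ee_pos: [0.3768, 0.2029, 0.2291]
tcp_rot: [180.0, 0.1, 167.1]
wrist_force: [0.3, 0.4, 0.1]
opening: 0.0299
time: 4.27
ee_pos: [0.4767, 0.0693, 0.2306]
tcp_rot: [179.8, 0.3, 167.1]
wrist_force: [0.4, 0.8, 0.9]
opening: 0.03
time: 4.68
ee_pos: [0.4812, 0.0601, 0.2292]
tcp_rot: [179.8, 0.2, 131.3]
wrist_force: [-0.2, -0.6, -0.8]
opening: 0.03
t 4.68 pos [0.4812 0.0601 0.2292] rot [179.8   0.2 131.3] F [-0.2 -0.6 -0.8] open 30.0 q [ 7. -4.  1. 95. -0. 56.]
need cm [-14.93  -0.91  12.74] rot [0.004 0.002 0.376]
```

```bash
python3 -m pendant '[[[-3.7,-0.23,1,0,0,0,35],[-3.7,-0.23,1.5,0,0,0,35],[-3.7,-0.23,1.5,0,0,0,35],[-3.7,-0.23,1.5,0,0,0,35]]]'
python3 -m pendant '[[[0,0,0,0,0,0.125,35],[0,0,0,0,0,0.125,35],[0,0,0,0,0,0.125,35],[0,0,0,0,0,0,35]]]'
python3 -c "
from go import *
need(lev(15)+[0,0,.06],109.75)
im=bot.camera('side')[110:270,220:420]; cv2.imwrite('pics/s1.png',cv2.resize(im[:,:,::-1],(750,600),interpolation=cv2.INTER_CUBIC))"
```

```text
time: 5.02
ee_pos: [0.5737, -0.0572, 0.1788]
tcp_rot: [179.4, 0.4, 131.0]
wrist_force: [0.2, 0.4, 0.3]
opening: 0.0296
time: 5.35
ee_pos: [0.5757, -0.0643, 0.1714]
tcp_rot: [179.7, 0.0, 108.8]
wrist_force: [0.5, -0.5, 1.2]
opening: 0.0301
t 5.35 pos [ 0.5757 -0.0643  0.1714] rot [179.7   0.  108.8] F [ 0.5 -0.5  1.2] open 30.1 q [-6.  8.  7. 88.  0. 65.]
need cm [ 0.67 -0.06  6.92] rot [ 0.006  0.001 -0.017]
```

View pics/s1.png

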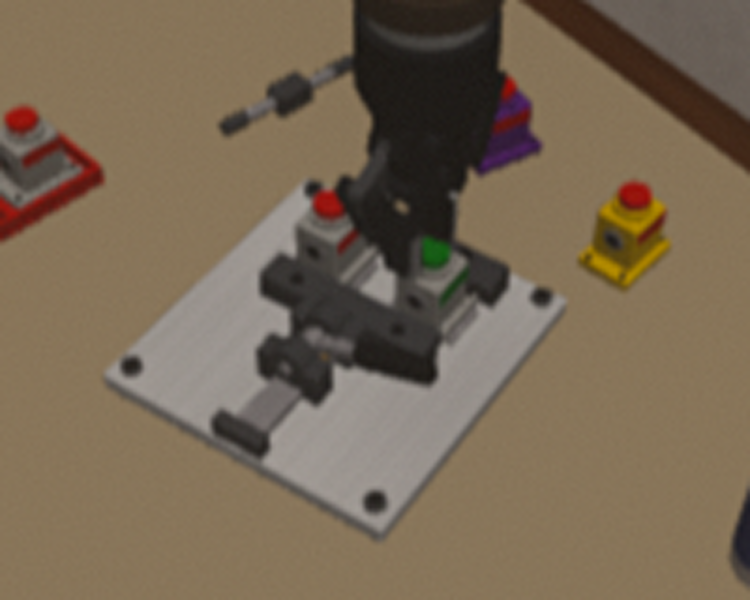

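The side crop shows the gripper above the fixture, tips still high. The black handle is hidden behind the dark jaw at (390,350). I'll check the handle line from the first top picture.

```bash
python3 -c "
from go import *
im=cv2.imread('pics/top0.png'); g=im.max(2)
m=np.zeros(g.shape,bool); m[198:222,342:376]=g[198:222,342:376]<45
l,n=cv2.connectedComponents(m.astype(np.uint8)); ys,xs=np.nonzero(m)
print(m.sum(),xs.min(),xs.max(),cv2.minAreaRect(np.c_[xs,ys].astype(np.float32)))
pr=[proj('top',fix(-.034,-r*np.cos(.262),.040+r*np.sin(.262)))[0].round(1) for r in(.04,.082,.102)]
print('pred 40,82,102:',pr)
need(lev(15)+[0,0,.002],109.75)"
```

```text
159 345 371 ((357.6000061035156, 208.800048828125), (5.692099571228027, 27.828041076660156), 71.56504821777344)
pred 40,82,102: [array([345. , 213.7]), array([363. , 207.5]), array([371.8, 204.5])]
t 5.4 pos [ 0.5756 -0.0642  0.1714] rot [179.7   0.  109.2] F [-0.5  0.4  0.1] open 29.8 q [-6.  8.  7. 88.  0. 64.]
need cm [ 0.66 -0.09 12.71] rot [ 0.006  0.001 -0.01 ]
```

```bash
python3 -m pendant '[[[0.66,-0.09,2.5,0.006,0,-0.01,35],[0,0,2.5,0,0,0,35],[0,0,2.5,0,0,0,35],[0,0,2.5,0,0,0,35],[0,0,0,0,0,0,35]]]'
python3 -c "
from go import *
need(lev(15)+[0,0,.002],109.75)"
```

```text
time: 5.82
ee_pos: [0.5742, -0.0572, 0.0712]
tcp_rot: [179.7, 0.2, 111.3]
wrist_force: [-0.6, -0.6, -0.9]
opening: 0.0297
t 5.82 pos [ 0.5742 -0.0572  0.0712] rot [179.7   0.2 111.3] F [-0.6 -0.6 -0.9] open 29.7 q [-6.  8. -4. 77. -0. 63.]
need cm [-0.04 -0.13  2.69] rot [0.006 0.004 0.026]
```

```bash
python3 -m pendant '[[[-0.04,-0.13,1.35,0.006,0,0.026,35],[0,0,1.3,0,0,0,35],[0,0,0,0,0,0,0],[0,0,0,0,0,0,0],[0,0,0,0,0,0,0]]]' 25
python3 -m pendant '[[[0,0,0,0,0,0,0],[0,0,0,0,0,0,0]]]'
python3 -c "
from go import *
need(lev(15)+[0,0,.002],109.75)
for a in range(25,106,10): print(a,((lev(a)-lev(a-10))[2]*-100).round(2), (.082*(np.cos(np.radians(a-10))-np.cos(np.radians(a)))*100).round(2))"
```

```text
time: 6.23
ee_pos: [0.5732, -0.0581, 0.0458]
tcp_rot: [-180.0, 0.3, 110.1]
wrist_force: [-1.0, 2.9, -4.5]
opening: 0.0135
time: 6.4
ee_pos: [0.5731, -0.0579, 0.0462]
tcp_rot: [-180.0, 0.2, 110.1]
wrist_force: [-1.3, 1.1, -7.4]
opening: 0.0138
t 6.4 pos [ 0.5731 -0.0579  0.0462] rot [-180.     0.2  110.1] F [-1.3  1.1 -7.4] open 13.8 q [-6.  9. -6. 75. -0. 64.]
need cm [-0.03  0.01  0.2 ] rot [-0.001  0.004  0.006]
25 -1.34 0.49
35 -1.24 0.71
45 -1.09 0.92
55 -0.92 1.09
65 -0.71 1.24
75 -0.49 1.34
85 -0.25 1.41
95 -0.0 1.43
105 0.25 1.41
```

```bash
python3 -m pendant '[[[0.2,0,-0.66,0,0,0,0],[0.28,0,-0.66,0,0,0,0],[0.35,0,-0.62,0,0,0,0],[0.38,0,-0.6,0,0,0,0],[0.45,0,-0.55,0,0,0,0]]]'
python3 -c "
from go import *
need(lev(45)+[0,0,.002],109.75);need(lev(65)+[0,0,.002],109.75)"
```

```text
time: 6.82
ee_pos: [0.5669, -0.0409, 0.0783]
tcp_rot: [-179.9, 0.2, 110.1]
wrist_force: [0.6, 2.0, -10.6]
opening: 0.0133
t 6.82 pos [ 0.5669 -0.0409  0.0783] rot [-179.9    0.2  110.1] F [  0.6   2.  -10.6] open 13.3 q [-4.  7. -4. 78. -0. 66.]
need cm [ 0.28  0.03 -0.27] rot [-0.002  0.003  0.006]
t 6.82 pos [ 0.5669 -0.0409  0.0783] rot [-179.9    0.2  110.1] F [  0.6   2.  -10.6] open 13.3 q [-4.  7. -4. 78. -0. 66.]
need cm [ 2.61  0.04 -1.91] rot [-0.002  0.003  0.006]
```

```bash
python3 -m pendant '[[[0.8,0.02,-0.75,0,0,0,0],[0.9,0.02,-0.65,0,0,0,0],[1.0,0,-0.55,0,0,0,0],[1.2,0,-0.5,0,0,0,0],[1.2,0,-0.35,0,0,0,0]]]'
python3 -c "
from go import *
need(lev(80)+[0,0,.002],109.75);need(lev(93)+[0,0,.002],109.75)"
```

```text
time: 7.23
ee_pos: [0.548, 0.0106, 0.109]
tcp_rot: [-179.8, 0.3, 110.0]
wrist_force: [2.3, -1.3, -16.9]
opening: 0.0135
t 7.23 pos [0.548  0.0106 0.109 ] rot [-179.8    0.3  110. ] F [  2.3  -1.3 -16.9] open 13.5 q [ 1.  4. -4. 82. -0. 71.]
need cm [-0.82  0.06  0.53] rot [-0.003  0.005  0.005]
t 7.23 pos [0.548  0.0106 0.109 ] rot [-179.8    0.3  110. ] F [  2.3  -1.3 -16.9] open 13.5 q [ 1.  4. -4. 82. -0. 71.]
need cm [1.03 0.07 0.41] rot [-0.003  0.005  0.005]
```

```bash
python3 -m pendant '[[[0.6,0,0.3,0,0,0,0],[0.2,-0.5,0,0,0,0,0],[0,-1,0,0,0,0,0],[0,-1,0,0,0,0,0],[0,-0.8,0,0,0,0,0]]]'
python3 -c "
from go import *
need(lev(93,.040)+[0,0,.002],109.75)"
```

```text
time: 7.65
ee_pos: [0.5135, 0.0101, 0.1093]
tcp_rot: [179.8, 0.6, 110.3]
wrist_force: [3.6, -2.3, -7.7]
opening: 0.0136
t 7.65 pos [0.5135 0.0101 0.1093] rot [179.8   0.6 110.3] F [ 3.6 -2.3 -7.7] open 13.6 q [  1.  -1. -10.  81.  -1.  71.]
need cm [-0.08 -0.67  0.44] rot [0.003 0.01  0.009]
```

```bash
python3 -m pendant '[[[0,-0.4,0.2,0,0,0,0],[0,-0.4,0,0,0,0,0],[0,-0.3,0,0,0,0,0],[0,-0.2,0,0,0,0,0]]]'
python3 -c "
from go import *
need(lev(93,.040)+[0,0,.002],109.75)
for c in ('side','top'): cv2.imwrite(f'pics/{c}2.png',bot.camera(c)[:,:,::-1])"
```

```text
time: 7.98
ee_pos: [0.5066, 0.0074, 0.1096]
tcp_rot: [178.6, 0.5, 110.3]
wrist_force: [17.5, 4.7, -14.5]
opening: 0.0132
t 7.98 pos [0.5066 0.0074 0.1096] rot [178.6   0.5 110.3] F [ 17.5   4.7 -14.5] open 13.2 q [  1.  -3. -12.  80.  -0.  71.]
need cm [-0.07  0.06  0.48] rot [0.024 0.009 0.01 ]
```

```bash
python3 -m pendant '[[[-1,0.03,0.15,0,0,0,0],[-1.3,0,0.15,0,0,0,0],[-1.2,0,0.35,0,0,0,0],[-1.2,0,0.5,0,0,0,0],[-1.0,0,0.6,0,0,0,0]]]'
python3 -c "
from go import *
need(lev(55,.040)+[0,0,.002],109.75);need(lev(35,.040)+[0,0,.002],109.75)"
```

```text
time: 8.5
ee_pos: [0.5264, -0.0434, 0.0956]
tcp_rot: [178.3, 0.0, 110.6]
wrist_force: [-1.7, 3.6, 1.0]
opening: 0.0135
t 8.5 pos [ 0.5264 -0.0434  0.0956] rot [178.3   0.  110.6] F [-1.7  3.6  1. ] open 13.5 q [ -5.  -0. -10.  78.   1.  64.]
need cm [ 0.24 -0.09  0.54] rot [0.03  0.    0.015]
t 8.5 pos [ 0.5264 -0.0434  0.0956] rot [178.3   0.  110.6] F [-1.7  3.6  1. ] open 13.5 q [ -5.  -0. -10.  78.   1.  64.]
need cm [-1.77 -0.18  2.56] rot [0.03  0.    0.015]
```

```bash
python3 -m pendant '[[[-0.6,-0.1,0.7,0.015,0,0.01,0],[-0.5,-0.1,0.75,0.015,0,0,0],[-0.5,0,0.8,0,0,0,0],[-0.3,0,0.8,0,0,0,0]]]'
python3 -c "
from go import *
need(lev(35,.040)+[0,0,.002],109.75);need(lev(15,.040)+[0,0,.002],109.75)"
```

```text
time: 8.83
ee_pos: [0.5351, -0.0681, 0.0676]
tcp_rot: [179.7, 0.4, 109.7]
wrist_force: [-3.6, -3.5, 7.8]
opening: 0.0136
t 8.83 pos [ 0.5351 -0.0681  0.0676] rot [179.7   0.4 109.7] F [-3.6 -3.5  7.8] open 13.6 q [ -7.   3. -10.  76.  -0.  63.]
need cm [ 0.85 -0.06 -0.25] rot [ 0.005  0.008 -0.001]
t 8.83 pos [ 0.5351 -0.0681  0.0676] rot [179.7   0.4 109.7] F [-3.6 -3.5  7.8] open 13.6 q [ -7.   3. -10.  76.  -0.  63.]
need cm [-0.34 -0.07  2.34] rot [ 0.005  0.008 -0.001]
```

```bash
python3 -m pendant '[[[-0.05,-0.05,0.7,0,0,0,0],[-0.1,0,0.7,0,0,0,0],[-0.1,0,0.7,0,0,0,0],[0,0,0.5,0,0,0,0],[0,0,0.3,0,0,0,0]]]'
python3 -c "
from go import *
need(lev(15,.040),109.75)"
```

```text
time: 9.25
ee_pos: [0.539, -0.0773, 0.0431]
tcp_rot: [179.4, 0.9, 109.4]
wrist_force: [-20.1, 11.1, 40.8]
opening: 0.0138
t 9.25 pos [ 0.539  -0.0773  0.0431] rot [179.4   0.9 109.4] F [-20.1  11.1  40.8] open 13.8 q [ -8.   4. -12.  73.  -1.  63.]
need cm [ 0.64 -0.12  0.08] rot [ 0.011  0.016 -0.007]
```

```bash
python3 -m pendant '[[[0,0,-0.1,0,0,0,0],[0,0,0,0,0,0,35],[0,0,0,0,0,0,35],[0,0,-1,0,0,0,35],[0,0,-3,0,0,0,35]]]'
python3 -m pendant '[[[0,0,-3,0,0,0,35],[0,0,-4,0,0,0,60],[-2,-3,-3,0,0,0,60],[-2,-3,-2,0,0,0,75],[-2,-2,0,0,0,0,75]]]'
python3 -c "
from go import *
need(fix(.05,-.042,.2),199.75)
a=bot.camera('side')[130:260,230:390]; b=bot.camera('top')[130:280,250:400]
cv2.imwrite('pics/c3.png',np.hstack([cv2.resize(a,(400,325)),cv2.resize(b,(400,325))])[:,:,::-1])"
```

```text
time: 9.67
ee_pos: [0.5356, -0.0784, 0.0803]
tcp_rot: [179.8, 0.7, 109.2]
wrist_force: [-0.4, -0.1, -0.9]
opening: 0.03
time: 10.08
ee_pos: [0.4828, -0.1572, 0.2082]
tcp_rot: [179.6, 1.0, 109.5]
wrist_force: [1.4, 0.0, -0.3]
opening: 0.0642
t 10.08 pos [ 0.4828 -0.1572  0.2082] rot [179.6   1.  109.5] F [ 1.4  0.  -0.3] open 64.2 q [-18.  -2.   0.  91.  -1.  53.]
need cm [10.09 20.23  0.78] rot [-0.009  0.019 -1.575]
```

View pics/c3.png

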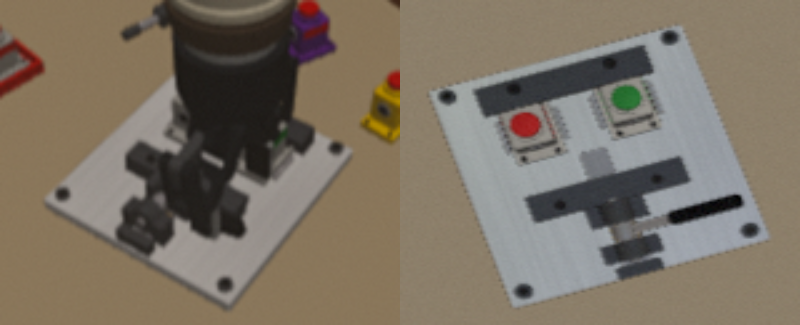

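Top crop: jaw is back, lever lies down (700,207), both housings still at the fence, green-capped at (627,97) at the right station. I will check the cap centres against the model while turning.

```bash
python3 -m pendant '[[[0,0,0,0,0,-0.122,72],[0,0,0,0,0,-0.122,72],[0,0,0,0,0,-0.122,72],[0,0,0,0,0,-0.122,72],[0,0,0,0,0,-0.122,72]]]' 40 >/dev/null
python3 -m pendant '[[[0,0,0,0,0,-0.122,72],[0,0,0,0,0,-0.122,72],[0,0,0,0,0,-0.122,72],[0,0,0,0,0,-0.122,72],[0,0,0,0,0,-0.122,72]]]' >/dev/null
python3 -m pendant '[[[0,0,0,0,0,-0.122,72],[0,0,0,0,0,-0.122,72],[0,0,0,0,0,-0.06,72]]]'
python3 -c "
from go import *
im=bot.camera('top'); h=cv2.cvtColor(im,cv2.COLOR_RGB2HSV)
for n,g,y in(('green',1,-.042),('red',0,.042)):
    p=proj('top',fix(.05,y,.083))[0]; 
    m=(h[...,1]>150)&(h[...,2]>60)&(((h[...,0]>45)&(h[...,0]<80)) if g else ((h[...,0]<6)|(h[...,0]>174)))
    ys,xs=np.nonzero(m); k=np.hypot(xs-p[0],ys-p[1])<12
    c=np.r_[xs[k].mean(),ys[k].mean()]; print(n,k.sum(),'pred',p.round(1),'seen',c.round(1),'world',ray('top',c,.083).round(4),'model',fix(.05,y,0).round(4))
need(fix(.05,-.042,.12),199.75)"
```

```text
time: 11.27
ee_pos: [0.4845, -0.1601, 0.2052]
tcp_rot: [-178.9, 0.2, -161.2]
wrist_force: [-0.1, -0.9, 0.2]
opening: 0.0616
green 80 pred [334.2 174.6] seen [334.5 174.6] world [0.64   0.0046 0.083 ] model [0.6399 0.0053 0.    ]
red 92 pred [296.4 187.1] seen [296.6 187.1] world [0.6115 0.0839 0.083 ] model [0.6115 0.0843 0.    ]
t 11.32 pos [ 0.4845 -0.1601  0.2052] rot [-1.789e+02  1.000e-01 -1.611e+02] F [-0.4  1.1  0. ] open 61.8 q [-18.  -2.   0.  91.  -1. -37.]
need cm [-20.03  10.79   8.37] rot [-0.019  0.002 -0.015]
```

```bash
python3 -m pendant '[[[-3.4,1.8,0.5,-0.019,0,-0.015,72],[-3.4,1.8,0.5,0,0,0,72],[-3.4,1.8,0.5,0,0,0,72],[-3.4,1.8,0.5,0,0,0,72],[-3.4,1.8,0.5,0,0,0,72]]]' >/dev/null
python3 -m pendant '[[[-3,1.7,1,0,0,0,72],[0,0,2,0,0,0,72],[0,0,0,0,0,0,72]]]' 
python3 -c "
from go import *
need(fix(.05,-.042,.037),199.75)"
```

```text
time: 11.98
ee_pos: [0.6468, 0.0155, 0.1471]
tcp_rot: [-179.9, 0.2, -161.4]
wrist_force: [-1.1, -0.4, -2.0]
opening: 0.0618
t 11.98 pos [0.6468 0.0155 0.1471] rot [-179.9    0.2 -161.4] F [-1.1 -0.4 -2. ] open 61.8 q [  1.  17.  15.  88.  -0. -17.]
need cm [ 1.01 -0.72 11.01] rot [-0.002  0.003 -0.021]
```

```bash
python3 -m pendant '[[[1.0,-0.72,0.3,0,0,-0.021,72],[0,0,2.5,0,0,0,72],[0,0,0,0,0,0,72]]]' 
python3 -c "
from go import *
need(fix(.05,-.042,.037),199.75)"
```

```text
time: 12.23
ee_pos: [0.6394, 0.0061, 0.1183]
tcp_rot: [-179.9, 0.1, -160.3]
wrist_force: [-0.4, -0.3, -1.2]
opening: 0.0614
t 12.23 pos [0.6394 0.0061 0.1183] rot [-1.799e+02  1.000e-01 -1.603e+02] F [-0.4 -0.3 -1.2] open 61.4 q [  1.  16.  11.  84.  -0. -19.]
need cm [-0.   -0.08  8.13] rot [-0.002  0.001 -0.002]
```

```bash
python3 -m pendant '[[[0,-0.08,2.5,0,0,0,72],[0,0,2.5,0,0,0,72],[0,0,2.5,0,0,0,72],[0,0,0.5,0,0,0,72],[0,0,0,0,0,0,72]]]' 
python3 -m pendant '[[[0,0,0,0,0,0,20],[0,0,0,0,0,0,20],[0,0,0,0,0,0,20],[0,0,0,0,0,0,20],[0,0,0,0,0,0,20]]]' 40
python3 -c "
from go import *
need(fix(.05-.0095,-.042,.037),199.75)"
```

```text
time: 12.65
ee_pos: [0.6413, 0.0028, 0.0452]
tcp_rot: [-179.7, 0.4, -160.9]
wrist_force: [-0.3, 0.0, 0.4]
opening: 0.0616
time: 13.07
ee_pos: [0.6424, 0.0026, 0.0507]
tcp_rot: [-179.7, 0.6, -161.0]
wrist_force: [1.8, 0.7, -8.6]
opening: 0.0351
t 13.07 pos [0.6424 0.0026 0.0507] rot [-179.7    0.6 -161. ] F [ 1.8  0.7 -8.6] open 35.1 q [  0.  17.   4.  76.  -0. -19.]
need cm [1.12 0.33 1.36] rot [-0.005  0.011 -0.013]
```

```bash
python3 -m pendant '[[[0,0,0,0,0,0,72],[0,0,0,0,0,0,72],[0,0,0,0,0,0,72],[0.1,0.3,0.8,0,0,-0.013,72],[0,0,0.5,0,0,0,72]]]'
python3 -c "
from go import *
need(fix(.05,-.042,.037),199.75)"
```

```text
time: 13.48
ee_pos: [0.6431, 0.0049, 0.0414]
tcp_rot: [-179.5, 1.0, -160.2]
wrist_force: [0.7, 0.1, 0.0]
opening: 0.0615
t 13.48 pos [0.6431 0.0049 0.0414] rot [-179.5    1.  -160.2] F [0.7 0.1 0. ] open 61.5 q [  1.  17.   3.  75.  -0. -19.]
need cm [0.3  0.15 0.44] rot [-0.009  0.017  0.001]
```

```bash
python3 -m pendant '[[[0.3,0.15,0.5,-0.009,0.017,0,72],[0,0,0.2,0,0,0,72],[0,0,0,0,0,0,20],[0,0,0.1,0,0,0,20],[0,0,0.1,0,0,0,20]]]' 40
python3 -m pendant '[[[0,0,0.1,0,0,0,20],[0,0,0,0,0,0,20]]]' 40
python3 -c "
from go import *
need(fix(.05-.0095,-.042,.037),199.75)"
```

```text
time: 13.9
ee_pos: [0.6397, 0.0041, 0.0312]
tcp_rot: [-179.9, -0.1, -160.2]
wrist_force: [-3.3, -7.4, 13.7]
opening: 0.0354
time: 14.07
ee_pos: [0.6397, 0.0039, 0.0315]
tcp_rot: [-179.9, -0.1, -160.2]
wrist_force: [0.4, -0.1, -1.8]
opening: 0.0357
t 14.07 pos [0.6397 0.0039 0.0315] rot [-1.799e+02 -1.000e-01 -1.602e+02] F [ 0.4 -0.1 -1.8] open 35.7 q [  0.  18.   3.  75.  -0. -19.]
need cm [ 0.89  0.12 -0.55] rot [-0.001 -0.001  0.   ]
```

```bash
python3 -m pendant '[[[0.4,0,0,0,0,0,20],[0.4,0,0,0,0,0,20],[0.4,0,0,0,0,0,20],[0,0,0,0,0,0,20]]]'
python3 -c "
from go import *
need(fix(.05-.0105,-.042,.0315),199.75)"
```

```text
time: 14.4
ee_pos: [0.6277, -0.0005, 0.0313]
tcp_rot: [-179.9, -0.0, -160.2]
wrist_force: [-0.9, -1.2, -1.4]
opening: 0.0354
t 14.4 pos [ 6.277e-01 -5.000e-04  3.130e-02] rot [-179.9   -0.  -160.2] F [-0.9 -1.2 -1.4] open 35.4 q [  0.  16.   1.  75.  -0. -20.]
need cm [-0.28  0.13 -0.02] rot [-0.002 -0.001  0.   ]
```

```bash
python3 -m pendant '[[[0,0,-1,0,0,0,20],[0,0,-2,0,0,0,20],[0,0,-3,0,0,0,20],[0,0,-3,0,0,0,20],[0,0,-3,0,0,0,20]]]'
cat >> go.py <<'E'
def nest(t,z):
    x,y,a,s=((.4214,-.3082,-10.74,.04) if t=="pass" else (.4447,.2992,7.5,-.04)); a=np.radians(a)
    return np.array([x+s*np.cos(a),y+s*np.sin(a),z])
E
python3 -c "
from go import *
print(tri([421,261],[456,161.5]))
need(nest('pass',.14),169.26)"
```

```text
time: 14.82
ee_pos: [0.6219, -0.0007, 0.1476]
tcp_rot: [179.8, -1.0, -160.3]
wrist_force: [1.0, 0.3, -2.2]
opening: 0.0356
(array([ 0.68857781, -0.27367525, -0.00408023]), np.float64(0.9444953154378481))
t 14.82 pos [ 0.6219 -0.0007  0.1476] rot [ 179.8   -1.  -160.3] F [ 1.   0.3 -2.2] open 35.6 q [ -0.  15.  12.  88.  -0. -20.]
need cm [ 25.79 -24.21   1.12] rot [-0.001 -0.018  0.532]
```

```bash
python3 -m pendant '[[[2.0,-1.9,0,0,0,0,20],[2.8,-2.6,0,0,0,0,20],[2.8,-2.6,0,0,0,0,20],[2.8,-2.6,0,0,0,0,20],[2.8,-2.6,0,0,0,0,20]]]' >/dev/null
python3 -m pendant '[[[2.8,-2.6,0,0,0,0,20],[2.8,-2.6,0,0,0,0,20],[2.8,-2.6,0,0,0,0,20],[2.0,-1.9,0,0,0,0,20],[0,0,0,0,0,0.1,20]]]' >/dev/null
python3 -m pendant '[[[0,0,0,0,0,0.11,20],[0,0,0,0,0,0.11,20],[0,0,0,0,0,0.11,20],[0,0,0,0,0,0.08,20],[0,0,0,0,0,0,20]]]'
python3 -c "
from go import *
need(nest('pass',.14),169.26)"
```

```text
time: 16.07
ee_pos: [0.4668, -0.3003, 0.1666]
tcp_rot: [-179.7, -0.2, 169.3]
wrist_force: [-0.2, 0.7, -3.2]
opening: 0.0353
t 16.07 pos [ 0.4668 -0.3003  0.1666] rot [-179.7   -0.2  169.3] F [-0.2  0.7 -3.2] open 35.3 q [-33.   5.   3.  88.  -0. -22.]
need cm [ 0.3  -1.61  2.67] rot [-0.006 -0.004 -0.   ]
```

```bash
python3 -m pendant '[[[0.3,-1.6,2,-0.006,-0.004,0,20],[0,0,2.5,0,0,0,20],[0,0,2.5,0,0,0,20],[0,0,2,0,0,0,20],[0,0,0,0,0,0,20]]]'
python3 -c "
from go import *
need(nest('pass',.0195),169.26)
a=bot.camera('side')[270:400,270:430]; b=bot.camera('top')[210:330,420:540]
cv2.imwrite('pics/c4.png',np.hstack([cv2.resize(a,(492,400)),cv2.resize(b,(300,400))])[:,:,::-1])"
```

```text
time: 16.48
ee_pos: [0.4613, -0.3165, 0.0773]
tcp_rot: [-179.9, 0.2, 170.1]
wrist_force: [-1.0, 0.4, -2.9]
opening: 0.0356
t 16.48 pos [ 0.4613 -0.3165  0.0773] rot [-179.9    0.2  170.1] F [-1.   0.4 -2.9] open 35.6 q [-34.   6.  -6.  78.   0. -25.]
need cm [0.09 0.09 5.78] rot [-0.002  0.004  0.015]
```

View pics/c4.png

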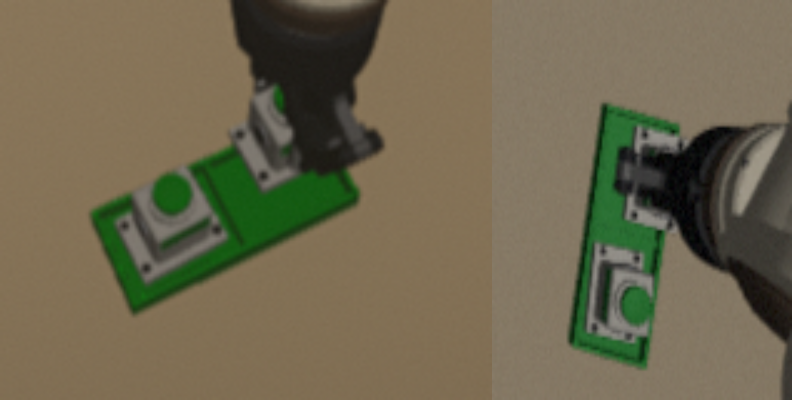

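The green-capped housing is held level over the far, empty nest of the green tray (left crop, about 270,150). I'll lower it now.

```bash
python3 -m pendant '[[[0.09,0.09,2,0,0,0.015,20],[0,0,2,0,0,0,20],[0,0,0.8,0,0,0,20],[0,0,0.2,0,0,0,20],[0,0,0,0,0,0,20]]]'
python3 -c "
from go import *
need(nest('pass',.0195),169.26)"
```

```text
time: 17.0
ee_pos: [0.4665, -0.3189, 0.0399]
tcp_rot: [-179.5, 1.1, 169.5]
wrist_force: [-0.9, -0.1, -3.3]
opening: 0.0358
t 17.0 pos [ 0.4665 -0.3189  0.0399] rot [-179.5    1.1  169.5] F [-0.9 -0.1 -3.3] open 35.8 q [-34.   7.  -9.  73.   0. -24.]
need cm [0.67 0.23 2.03] rot [-0.008  0.019  0.004]
```

```bash
python3 -m pendant '[[[0.65,0.22,0.5,-0.008,0.019,0,20],[0,0,0.5,0,0,0,20],[0,0,0,0,0,0,20]]]'
python3 -c "
from go import *
need(nest('pass',.0195),169.26)"
```

```text
time: 17.25
ee_pos: [0.4617, -0.3163, 0.033]
tcp_rot: [-179.9, 0.1, 169.6]
wrist_force: [-0.1, 0.9, -2.0]
opening: 0.0358
t 17.25 pos [ 0.4617 -0.3163  0.033 ] rot [-1.799e+02  1.000e-01  1.696e+02] F [-0.1  0.9 -2. ] open 35.8 q [-34.   7. -10.  73.  -0. -24.]
need cm [0.11 0.04 1.35] rot [-0.001  0.002  0.005]
```

```bash
python3 -m pendant '[[[0.1,0.04,0.5,0,0,0,20],[0,0,0.4,0,0,0,20],[0,0,0.3,0,0,0,20],[0,0,0.2,0,0,0,20],[0,0,0.2,0,0,0,20]]]'
python3 -c "
from go import *
need(nest('pass',.0195),169.26)"
```

```text
time: 17.67
ee_pos: [0.4617, -0.3165, 0.019]
tcp_rot: [-179.8, 0.3, 169.6]
wrist_force: [-7.6, 1.8, 25.2]
opening: 0.0356
t 17.67 pos [ 0.4617 -0.3165  0.019 ] rot [-179.8    0.3  169.6] F [-7.6  1.8 25.2] open 35.6 q [-34.   7. -11.  71.  -0. -24.]
need cm [ 0.11  0.06 -0.05] rot [-0.003  0.005  0.005]
```

```bash
python3 -m pendant '[[[0,0,-0.1,0,0,0,20],[0,0,0,0,0,0,54],[0,0,0,0,0,0,54],[0,0,-0.3,0,0,0,54],[0,0,-1.5,0,0,0,54]]]'
python3 -m pendant '[[[0,0,-2.5,0,0,0,54],[0,0,-3,0,0,0,60],[0,0,-3,0,0,0,72],[0,0,-3,0,0,0,72],[0,0,-1,0,0,0,72]]]'
python3 -c "
from go import *
need(fix(.05,.042,.15),199.75)"
```

```text
time: 18.08
ee_pos: [0.461, -0.3161, 0.0371]
tcp_rot: [-179.9, 0.2, 169.6]
wrist_force: [-1.3, -1.0, -0.7]
opening: 0.0465
time: 18.5
ee_pos: [0.4593, -0.3147, 0.1663]
tcp_rot: [-180.0, 0.0, 169.6]
wrist_force: [0.5, 0.5, 0.9]
opening: 0.0616
t 18.5 pos [ 0.4593 -0.3147  0.1663] rot [-180.     0.   169.6] F [0.5 0.5 0.9] open 61.6 q [-34.   5.   3.  88.  -0. -24.]
need cm [-7.73 42.    1.6 ] rot [-0.001  0.    -0.527]
```

```bash
python3 -m pendant '[[[-0.7,3.8,0,0,0,0,72],[-0.7,3.8,0,0,0,0,72],[-0.7,3.8,0,0,0,0,72],[-0.7,3.8,0,0,0,0,72],[-0.7,3.8,0,0,0,0,72]]]' >/dev/null
python3 -m pendant '[[[-0.7,3.8,0,0,0,0,72],[-0.7,3.8,0,0,0,0,72],[-0.7,3.8,0,0,0,0,72],[-0.7,3.8,0,0,0,0,72],[0,0,0,0,0,-0.1,72]]]' >/dev/null
python3 -m pendant '[[[0,0,0,0,0,-0.11,72],[0,0,0,0,0,-0.11,72],[0,0,0,0,0,-0.11,72],[0,0,0,0,0,-0.1,72],[0,0,0,0,0,0,72]]]'
python3 -c "
from go import *
need(fix(.05,.042,.12),199.75)
b=bot.camera('top')[210:330,420:540]
cv2.imwrite('pics/c5.png',cv2.resize(b,(480,480))[:,:,::-1])
for z in(.004,.014,.071): print(z,proj('top',nest('pass',z)).round(1), (proj('top',nest('pass',z))-[420,210])*4)"
```

```text
time: 19.75
ee_pos: [0.5909, 0.0261, 0.1649]
tcp_rot: [-179.7, 0.1, -158.9]
wrist_force: [0.3, -0.2, 0.1]
opening: 0.0613
t 19.75 pos [0.5909 0.0261 0.1649] rot [-1.797e+02  1.000e-01 -1.589e+02] F [ 0.3 -0.2  0.1] open 61.3 q [  3.  10.   8.  88.  -0. -18.]
need cm [-4.01  4.71  4.47] rot [-0.006  0.002  0.024]
0.004 [[475.2 262.1]] [[220.74368737 208.31859666]]
0.014 [[476.7 262.3]] [[226.63289764 209.37372947]]
0.071 [[485.7 264. ]] [[262.79661745 215.852956  ]]
```

View pics/c5.png

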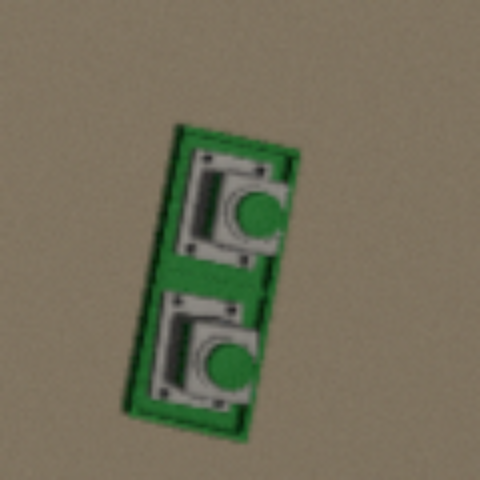

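The green housing sits centred in its nest: cap seen at about (262,215), predicted (263,216). Red next.

```bash
python3 -m pendant '[[[-1.5,1.7,0,0,0,0.012,72],[-1.5,1.7,0,0,0,0.012,72],[-1,1.2,0,0,0,0,72],[0,0,0,0,0,0,72]]]'
python3 -c "
from go import *
need(fix(.05,.042,.12),199.75)"
```

```text
time: 20.13
ee_pos: [0.6134, 0.0835, 0.1641]
tcp_rot: [-179.7, 0.1, -161.8]
wrist_force: [-0.9, 0.3, -0.2]
opening: 0.0618
t 20.13 pos [0.6134 0.0835 0.1641] rot [-1.797e+02  1.000e-01 -1.618e+02] F [-0.9  0.3 -0.2] open 61.8 q [  8.  14.  12.  89.  -0. -10.]
need cm [0.16 0.17 4.41] rot [-0.006  0.002 -0.027]
```

```bash
python3 -m pendant '[[[0.16,0.17,1.5,-0.006,0,-0.027,72],[0,0,2.5,0,0,0,72],[0,0,2.5,0,0,0,72],[0,0,2,0,0,0,72],[0,0,0,0,0,0,72]]]'
python3 -c "
from go import *
need(fix(.05,.042,.0325),199.75)"
```

```text
time: 20.55
ee_pos: [0.6121, 0.0838, 0.077]
tcp_rot: [-179.9, 0.3, -161.1]
wrist_force: [-0.0, 0.1, -0.1]
opening: 0.0616
t 20.55 pos [0.6121 0.0838 0.077 ] rot [-179.9    0.3 -161.1] F [-0.   0.1 -0.1] open 61.6 q [  8.  14.   3.  79.   0. -11.]
need cm [0.06 0.07 4.45] rot [-0.001  0.005 -0.014]
```

```bash
python3 -m pendant '[[[0.06,0.07,1.5,0,0.005,-0.014,72],[0,0,1.5,0,0,0,72],[0,0,1,0,0,0,72],[0,0,0,0,0,0,72]]]'
python3 -c "
from go import *
need(fix(.05,.042,.0325),199.75)"
```

```text
time: 20.88
ee_pos: [0.6114, 0.0824, 0.0382]
tcp_rot: [-179.9, 0.0, -160.8]
wrist_force: [-0.7, 0.4, -0.3]
opening: 0.0615
t 20.88 pos [0.6114 0.0824 0.0382] rot [-179.9    0.  -160.8] F [-0.7  0.4 -0.3] open 61.5 q [  8.  15.  -0.  75.  -0. -11.]
need cm [-0.07  0.18  0.57] rot [-0.002  0.    -0.01 ]
```

```bash
python3 -m pendant '[[[-0.07,0.18,0.4,0,0,-0.01,72],[0,0,0.1,0,0,0,20],[0,0,0.1,0,0,0,20],[0,0,0.1,0,0,0,20],[0,0,0.1,0,0,0,20]]]' 40
python3 -m pendant '[[[0,0,0,0,0,0,20]]]' 40
python3 -c "
from go import *
need(fix(.05-.0105,.042,.0325),199.75)"
```

```text
time: 21.3
ee_pos: [0.6129, 0.0838, 0.0347]
tcp_rot: [-179.8, 0.3, -160.4]
wrist_force: [-5.7, -0.8, 6.6]
opening: 0.0356
time: 21.38
ee_pos: [0.6128, 0.0838, 0.035]
tcp_rot: [-179.8, 0.3, -160.4]
wrist_force: [-1.1, 0.6, -2.1]
opening: 0.0358
t 21.38 pos [0.6128 0.0838 0.035 ] rot [-179.8    0.3 -160.4] F [-1.1  0.6 -2.1] open 35.8 q [  8.  15.  -1.  74.  -0. -12.]
need cm [1.16 0.09 0.25] rot [-0.003  0.005 -0.002]
```

```bash
python3 -m pendant '[[[0.4,0,0,0,0,0,20],[0.4,0,0,0,0,0,20],[0.4,0,0,0,0,0,20],[0,0,0,0,0,0,20]]]'
python3 -m pendant '[[[0,0,-1,0,0,0,20],[0,0,-2,0,0,0,20],[0,0,-3,0,0,0,20],[0,0,-3,0,0,0,20],[0,0,-3,0,0,0,20]]]'
python3 -c "
from go import *
need(nest('reject',.15),187.5)"
```

```text
time: 21.72
ee_pos: [0.601, 0.0796, 0.0348]
tcp_rot: [-179.8, 0.3, -160.4]
wrist_force: [0.4, -1.2, -2.0]
opening: 0.0356
time: 22.13
ee_pos: [0.5949, 0.0791, 0.1523]
tcp_rot: [180.0, -0.5, -160.4]
wrist_force: [0.5, -0.6, -3.2]
opening: 0.0356
t 22.13 pos [0.5949 0.0791 0.1523] rot [ 180.    -0.5 -160.4] F [ 0.5 -0.6 -3.2] open 35.6 q [  8.  12.   9.  88.  -0. -12.]
need cm [10.67 26.62  0.35] rot [-0.    -0.01   0.212]
```

```bash
python3 -m pendant '[[[1.0,2.5,0,0,0,0,20],[1.35,3.4,0,0,0,0,20],[1.35,3.4,0,0,0,0,20],[1.35,3.4,0,0,0,0,20],[1.35,3.4,0,0,0,0,20]]]' >/dev/null
python3 -m pendant '[[[1.35,3.4,0,0,0,0,20],[1.35,3.4,0,0,0,0,20],[0.9,2.2,0,0,0,0.1,20],[0,0,0,0,0,0.1,20],[0,0,0,0,0,0,20]]]'
python3 -c "
from go import *
need(nest('reject',.15),187.5)"
```

```text
time: 22.97
ee_pos: [0.411, 0.2905, 0.1685]
tcp_rot: [179.8, 0.4, -172.4]
wrist_force: [-0.3, -0.4, -1.4]
opening: 0.0351
t 22.97 pos [0.411  0.2905 0.1685] rot [ 179.8    0.4 -172.4] F [-0.3 -0.4 -1.4] open 35.1 q [35. -3. -5. 88. -0. 28.]
need cm [0.56 0.42 1.85] rot [0.004 0.008 0.001]
```

```bash
python3 -m pendant '[[[0.56,0.42,1.5,0.004,0.008,0,20],[0,0,2.5,0,0,0,20],[0,0,2.5,0,0,0,20],[0,0,2.5,0,0,0,20],[0,0,0,0,0,0,20]]]'
python3 -c "
from go import *
need(nest('reject',.023),187.5)"
```

```text
time: 23.38
ee_pos: [0.4064, 0.2947, 0.0801]
tcp_rot: [179.8, 0.3, -171.5]
wrist_force: [-1.1, -0.1, -2.7]
opening: 0.0352
t 23.38 pos [0.4064 0.2947 0.0801] rot [ 179.8    0.3 -171.5] F [-1.1 -0.1 -2.7] open 35.2 q [ 36.  -2. -14.  78.   0.  27.]
need cm [ 0.18 -0.06  5.71] rot [0.003 0.005 0.017]
```

```bash
python3 -m pendant '[[[0.18,-0.06,1.5,0.003,0.005,0.017,20],[0,0,1.5,0,0,0,20],[0,0,1,0,0,0,20],[0,0,0,0,0,0,20]]]'
python3 -c "
from go import *
need(nest('reject',.023),187.5)
a=bot.camera('side')[120:220,160:300]; b=bot.camera('top')[210:320,150:260]
cv2.imwrite('pics/c6.png',np.hstack([cv2.resize(a,(490,350)),cv2.resize(b,(310,350))])[:,:,::-1])"
```

```text
time: 23.72
ee_pos: [0.4066, 0.2929, 0.043]
tcp_rot: [179.9, 0.1, -172.2]
wrist_force: [-0.9, 0.2, -2.1]
opening: 0.0354
t 23.72 pos [0.4066 0.2929 0.043 ] rot [ 1.799e+02  1.000e-01 -1.722e+02] F [-0.9  0.2 -2.1] open 35.4 q [ 36.  -1. -17.  74.   0.  28.]
need cm [0.14 0.13 2.  ] rot [0.001 0.001 0.006]
```

View pics/c6.png

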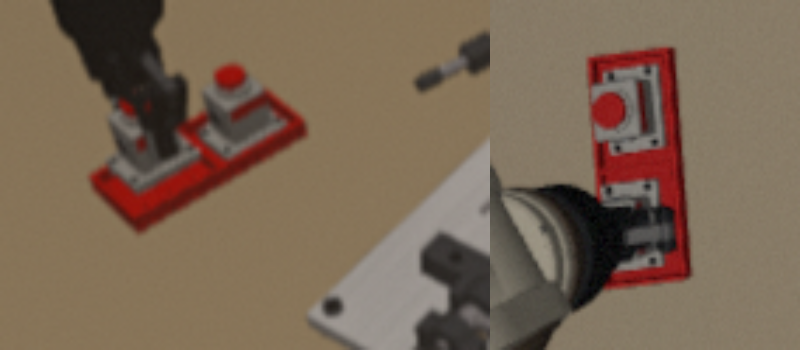

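The red-capped housing hovers about 20 mm above the near, empty nest of the red tray (left crop 150,160) and is aligned with it. Lowering.

```bash
python3 -m pendant '[[[0.14,0.13,0.6,0,0,0,20],[0,0,0.6,0,0,0,20],[0,0,0.2,0,0,0,20],[0,0,0,0,0,0,20]]]'
python3 -c "
from go import *
need(nest('reject',.023),187.5)"
```

```text
time: 24.15
ee_pos: [0.4076, 0.2959, 0.0334]
tcp_rot: [179.7, 0.5, -172.2]
wrist_force: [0.6, 1.3, -2.8]
opening: 0.0356
t 24.15 pos [0.4076 0.2959 0.0334] rot [ 179.7    0.5 -172.2] F [ 0.6  1.3 -2.8] open 35.6 q [ 36.  -1. -18.  72.   0.  28.]
need cm [ 0.29 -0.16  1.04] rot [0.005 0.008 0.006]
```

```bash
python3 -m pendant '[[[0.28,-0.15,0.4,0.005,0.008,0,20],[0,0,0.3,0,0,0,20],[0,0,0.2,0,0,0,20],[0,0,0.2,0,0,0,20],[0,0,0.2,0,0,0,20]]]'
python3 -c "
from go import *
need(nest('reject',.023),187.5)"
```

```text
time: 24.57
ee_pos: [0.405, 0.2941, 0.0225]
tcp_rot: [-180.0, 0.1, -172.1]
wrist_force: [-14.2, -10.8, 36.7]
opening: 0.0356
t 24.57 pos [0.405  0.2941 0.0225] rot [-1.800e+02  1.000e-01 -1.721e+02] F [-14.2 -10.8  36.7] open 35.6 q [ 36.  -1. -19.  72.  -0.  28.]
need cm [-0.   -0.01 -0.05] rot [-0.     0.001  0.007]
```

```bash
python3 -m pendant '[[[0,0,-0.1,0,0,0,20],[0,0,0,0,0,0,54],[0,0,0,0,0,0,54],[0,0,-0.3,0,0,0,54],[0,0,-1.5,0,0,0,54]]]'
python3 -m pendant '[[[0,0,-2.5,0,0,0,54],[0,0,-3,0,0,0,60],[0,0,-3,0,0,0,60],[0,0,-4,0,0,0,60],[2,-4,-2,0,0,0,60]]]'
python3 -m pendant '[[[1,-4,0,0,0,0,60],[1,-4,0,0,0,0,60],[1,-4,0,0,0,0,60],[0,0,0,0,0,0,60]]]'
python3 -c "
from go import *
a=bot.camera('side'); b=bot.camera('top')
for t in('pass','reject'):
  for c in('side','top'): print(t,c,proj(c,nest(t,.071)).round(1))
f=lambda i,r,c:cv2.resize(i[r:r+100,c:c+125],(400,300),interpolation=cv2.INTER_CUBIC)
cv2.imwrite('pics/c7.png',np.vstack([np.hstack([f(a,110,160),f(b,215,140)]),np.hstack([f(a,290,280),f(b,170,270)])])[:,:,::-1])"
```

```text
time: 24.98
ee_pos: [0.4046, 0.2938, 0.041]
tcp_rot: [-180.0, 0.0, -172.1]
wrist_force: [-1.3, -0.3, -0.3]
opening: 0.0455
time: 25.4
ee_pos: [0.3923, 0.2599, 0.1854]
tcp_rot: [-179.8, -0.3, -172.0]
wrist_force: [1.7, -1.1, 1.5]
opening: 0.0509
time: 25.73
ee_pos: [0.3793, 0.1318, 0.1925]
tcp_rot: [-179.9, 0.2, -171.8]
wrist_force: [-0.0, 0.4, 0.9]
opening: 0.051
pass side [[362.6 314.5]]
pass top [[485.7 264. ]]
reject side [[200.  153.6]]
reject top [[194.4 282.8]]
```

View pics/c7.png

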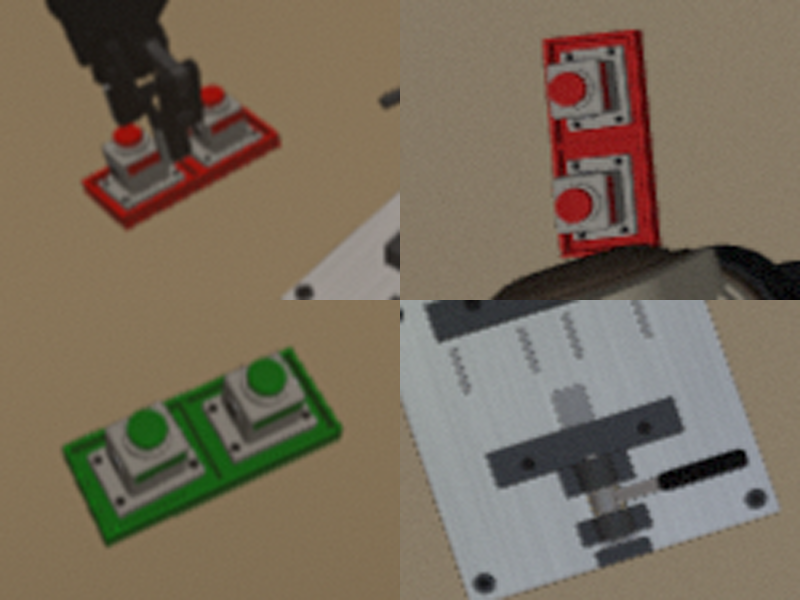

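Both housings are flat and centred in their nests. The red cap is seen at about (194,284), predicted (194,283). I'll check the lever and jaw against the model numerically, then hand in.

```bash
python3 -c "
from go import *
g=bot.camera('top').max(2)
h=[proj('top',fix(-.034-.04,-r*np.cos(.262),.040+r*np.sin(.262)))[0] for r in(.04,.102)]
c=np.mean(h,0); ys,xs=np.nonzero(g<45); k=np.hypot(xs-c[0],ys-c[1])<17
print('handle pred centre',c.round(1),'seen',xs[k].mean().round(1),ys[k].mean().round(1),k.sum())
print(bot.job_done())"
```

```text
handle pred centre [364.3 226.8] seen 364.1 226.0 151
the job is handed in; nothing more can be done
None
```

I finished the job and handed it in at about 26 s of the 67 s allowed. No verdict is reported, so the points below are my own checks.

- **Fixture:** I flipped the cam lever up, pulled the jaw back until it pressed on its stop with about 17 N, and flipped the lever down until it pressed on its own stop with about 41 N. The last top picture puts the lever handle within 1 px (about 2 mm) of where it should be with the jaw fully back and the lever down.
- **Housings:** The green-capped housing, from the right station, is in the far nest of the green tray. The red-capped one, from the left station, is in the near nest of the red tray. Both were set down with under 40 N at the wrist. Their caps were seen within about 1 px of the nest centres, and both look upright and flat.
- **Bystanders:** The arm kept clear of the earlier housings, the bottle, the wrench and the look-alikes. In the last pictures the two earlier housings stand where they were. I did not look at the bottle or the wrench again.

**What went off plan:**
- The first grip on the green housing drifted about 6 mm too high while closing, so I released it and gripped it again lower.
- The tool slipped about 6 mm along the lever handle during the swing, without consequence.
- The early tray and fixture positions from the two cameras disagreed by about 8 mm in y. The cause was that the side outlines included the tray walls, and fitting the full box shapes brought the two views to agree within about 2 mm.

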